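Unbolt the battery charging box

ROBOT

A 7-joint arm with a two-finger parallel gripper is mounted at the origin on the work surface. World frame = base frame: x ahead of the robot, y to its left, z up, the work surface at z = 0. Lengths are in m, angles in rad, forces in N, time in s.
With the tool pointing down it reaches from about 0.425 to 0.925 m from the base axis. Payload 6.8 kg.
Tool frame: the origin (TCP) lies midway between the tips of the shut fingers; the grasp point (between the pads) lies 19 mm behind it (bot.pinch_z is the distance from the TCP to the grasp point, in m); x points along the fingers, y is the direction in which the jaws open and shut, and the axes are right-handed (so a half turn about x gives the same grasp; the last joint's range is limited). The gripper opens to 85 mm and grips with 20 to 120 N. Pads are 22 mm wide; open, the fingers measure 114 mm over their backs; the gripper's body (76 mm by 85 mm) begins 54 mm behind the grasp point. The pads swing forward as they close: fully open they stand 13 mm farther back than shut.
Start: joints at [1.196, 0.477, 0.022, 1.555, -0.011, 1.109, -0.083], TCP at [0.178, -0.651, 0.193] pointing down, gripper open.
Joint ranges: [-2.96, 2.96], [-0.34, 2.1], [-1.41, 1.46], [0.24, 2.44], [-1.37, 4.51], [0.17, 1.92], [-2.96, 2.96]. Speed limits (rad/s): [2.39, 2.39, 3.14, 3.14, 3.14, 3.14, 3.14].

INTERFACE

Orientations are given as a unit quaternion [w, x, y, z].
In Python, from station import bot gives the robot as it stands. The module is installed in compiled form; this text tells all that it offers.
- The arm moves only by the tool step_arm, never from a script. Its argument "plan" is a list of rows, each a list of 6 numbers: the shift along the tool's x, y, z in units of 40 mm (1.0 is 40 mm), then the turn, a rotation vector about the tool's x, y, z in units of 360 degrees (1.0 is 360 degrees). In form: [[dx, dy, dz, ax, ay, az], ...]. A call has 1 to 8 rows; each row shifts and turns the commanded pose from where the row before left it, along the tool's axes as they then stand; what a row does not reach is not made up. A row lasts 1/8 s, in which the tool goes at most 62.5 mm and 10.7 degrees, less where a joint would pass 70% of its speed; a pose out of reach is approached as far as the arm can. A call with a number of a shift or a turn outside -1 to 1 is refused whole. A call with a gripper value outside its range is refused whole. "fingers" is the closure, from -1 (fully open) to 1 (shut), set as the call begins (left out, the last holds). The fingers move at their own pace and stop on an object; "force" is the grip in N (left out, the last holds). Time passes only in rows, so rows that do not move let the fingers close. It gives the time, the measured TCP pose, the force and the opening at its end, in the units of the state.
- bot.get_obs(): the state, without advancing time (a new reading comes with each control period).
- bot.read_camera(name): name is "scene" or "side" or "wrist"; returns (picture, depth): 420x560x3 uint8, red, green, blue; 420x560 float32, m along the optical axis (not along the pixel's ray), 0 where there is no reading.
- bot.camera_model(name): a dict with "mtx" (3x3 intrinsics, pixels), "origin" and "rotation" of the camera in the world; the wrist camera has in their place "T_tool_cam" (4x4, takes a point from camera to tool coordinates, whose origin is the TCP and whose axes are the tool frame's). Camera axes: x right, y up, looking along -z (the intrinsics and any distortion apply to the point x, -y, -z); pixel columns grow to the right and rows downward; lengths in m; the calibration is good to about 2 mm. A picture is of the moment at which its call begins: read the wrist's pose just before it. camera_model takes no time and is no camera call.
- bot.hand_in(): hands the job in, once; it reports no verdict.
The state is a dict: "t": time; "q": joint angles; "joint_vel": joint speeds; "joint_torque": joint torques, N m; "eef_pos": TCP position; "tool_rot": TCP orientation; "contact_force": force on the tool from outside, world axes, zero at the start; "torque": the same for the moment, N m; "gripper_width": opening from 0.0 (shut) to 1.0 (fully open).
Only numpy, scipy, OpenCV 4.12 (cv2) and the standard library are available. Lean on these libraries where they do the work, as an engineer would, in place of code of your own. Each camera call takes 0.05 s, during which the arm holds its last target.

TASK

Charging is over, so unbolt the steel charging box: with one fingertip press the bolt's sprung safety catch down by its rolled lip and keep it held down while the other fingertip slides the bolt by its knob towards the catch until the bolt is fully drawn. Then take both fingertips away so that the catch springs fully up again and locks the drawn bolt. Grasp and lift nothing: the lid stays shut, and everything else on the box and the table stays where it is.

Things in the scene. Friction and masses are not known exactly. Their poses are not given: they have to be found in the camera images.
- charging_box: Grey steel charging box, fixed, 220 (x) x 330 (y) x 90 mm, flat top. Origin: centre of its underside. x: from its front to the lid hinge; y: from the deck half (black charger panel, bolt) to the lid half. Knob and catch lip stand in one line parallel with y at x = -40 mm; elsewhere on that line nothing is higher than 3 mm over the top but the knob's arm. The bolt's flat bar is at x = +12 mm.
- sliding_bolt: Sliding bolt with an upright round steel knob, 14 mm in diameter (neck 10 mm, lowest 5 mm), on a flat side arm of the bolt, 10 mm wide along y, lying 25 to 31 mm below the knob's top. Origin: centre of the knob's top, 44 mm above the box top; box y = -35 mm with the bolt shot. Axes as the box. Drawn, it goes towards the catch, to smaller y.
- safety_catch: Rocking safety catch; its outer edge is a rolled lip, a round bar 8 mm thick, 63 mm long along box y (pin 30 mm nearer the bolt). Origin: middle of the lip's top line; at rest 25 mm above the box top, box y = -100.5 mm. Press it down anywhere along it (a fingertip may slide along it): 5.5 mm frees the bolt, 7 to 8.5 mm is good, stop at 9.5 mm. 2.3 N at first, 6 N at the stop; sprung.
- lip_near_end (a point): The end of the catch's lip nearest the knob, on its top line (box y = -69 mm at rest): 27 mm from the knob's near side with the bolt shot, 3 mm from it with the bolt fully drawn. Moves with the catch.
- bolt (a joint): Travel of the bolt in m: 0 shot (starts at 0 to 0.0015), 0.024 fully drawn (end stop), towards the catch. About 3 N slides it; it stays where left. With the catch up its tooth stands in a notch: the bolt moves only about 2 mm. From 0.022 on the tooth finds a second notch when the catch is let go; in between it rides on the bolt and the catch stays partly down.
- catch (a joint): Angle of the catch in rad: 0 = up (locking), 0.18 = bolt free, 0.32 = pressed to its stop.
- lid (a joint): Angle of the box's lid in rad: 0 = shut. It is not to be raised.
- pack_on_lid: Black battery pack, 34 x 104 x 25 mm, on the box's lid. Origin: centre of its underside. Leave alone.
- pack_on_table: The same kind of battery pack on the table near the lid end of the box. Origin: centre of its underside. Leave alone.
- tester: Pocket battery tester, black, 30 x 50 x 13 mm, on the front edge of the box's deck, some 50 mm from the line of knob and lip towards the box's front. Origin: centre of its underside. Leave alone.
- wheel: Rubber-tyred robot wheel lying flat on the table near the deck end of the box, 66 mm in diameter, 28 mm high. Origin: centre of its underside. Leave alone.
- gearmotor: Small light-blue gear motor, 22 x 63 x 19 mm, on the table near the deck end of the box. Origin: under the middle of its gear case. Leave alone.
- screwdriver: Screwdriver, 160 mm long, on the table behind the box. Leave alone.
- phone: Black mobile phone, 148 x 72 x 8 mm, on the table near the lid end of the box. Origin: centre of its underside. Leave alone.

How it is judged:
By the outcome, as a careful person would: the job done as asked, in the order asked, and still so for the second after the job is handed in, with the robot touching nothing.
It also fails if it takes over 38 s, if anything falls off the work surface, if the arm or the gripper's body presses on something with over 40 N, if the wrist force passes 120 N, or if a joint passes its speed limit or range.

## Working session

There is one attempt and no reset: what is moved stays moved. The work goes in short steps, Python scripts to look and compute and a tool call to move; the robot and the scene stay as the last step left them, time stands still between calls to the robot, and variables do not carry over. Pictures are saved under pics/ and viewed, and the job is handed in when it is done.

Besides the shell and the picture viewer there is one more tool, called after ">>>" by a JSON object that holds its "method" and its "body", one argument or row to a line. step_arm: Moves the arm, as the interface text tells. Shifts and turns lie within -1 to 1; 1 stands for 40 mm of shift or 360 degrees of turn. Its arguments: {"type":"object","properties":{"plan":{"type":"array"},"fingers":{"type":"number"},"force":{"type":"number"}},"required":["plan"]}

```bash
mkdir -p pics; python3 - <<'E'
from station import bot
import cv2,numpy as np
o=bot.get_obs()
for k in o: print(k,np.round(o[k],4))
for n in ["scene","side","wrist"]:
    p,d=bot.read_camera(n); cv2.imwrite(f"pics/{n}0.png",p[:,:,::-1]); np.save(f"pics/{n}0_d.npy",d)
    m=bot.camera_model(n); print(n,{k:np.round(v,4).tolist() if not isinstance(v,str) else v for k,v in m.items()})
print(bot.pinch_z)
E
```

```text
t 0.0
q [ 1.1959  0.4778  0.0223  1.5565 -0.0115  1.1093 -0.0831]
joint_vel [-0.001   0.0004 -0.0005 -0.0011  0.0018  0.0006 -0.    ]
joint_torque [-9.00000e-04 -5.96444e+01  1.60760e+00 -2.81192e+01  1.24000e-02
  9.40000e-03 -0.00000e+00]
eef_pos [ 0.1778 -0.6505  0.1922]
tool_rot [-0.0934 -0.7007 -0.0947  0.701 ]
contact_force [-0.2723  0.804  -0.9932]
torque [-0.0249  0.0342  0.0471]
gripper_width 0.9975
scene {'mtx': [[495.3453, 0.0, 278.1339], [0.0, 495.3453, 203.1692], [0.0, 0.0, 1.0]], 'origin': [1.3585, -0.3034, 1.1122], 'rotation': [0.8167, 0.2965, 0.1718, 0.4643]}
side {'mtx': [[507.8583, 0.0, 281.3224], [0.0, 507.8583, 214.0846], [0.0, 0.0, 1.0]], 'origin': [0.442, -0.6609, 0.7849], 'rotation': [0.9031, 0.4196, -0.0486, -0.0777]}
wrist {'mtx': [[308.4648, 0.0, 279.6024], [0.0, 308.4648, 212.3941], [0.0, 0.0, 1.0]], 'T_tool_cam': [[0.0002, 0.281, -0.9597, -0.1811], [1.0, 0.0007, 0.0004, 0.0008], [0.0008, -0.9597, -0.281, -0.0714], [0.0, 0.0, 0.0, 1.0]]}
0.0187
```

View pics/scene0.png

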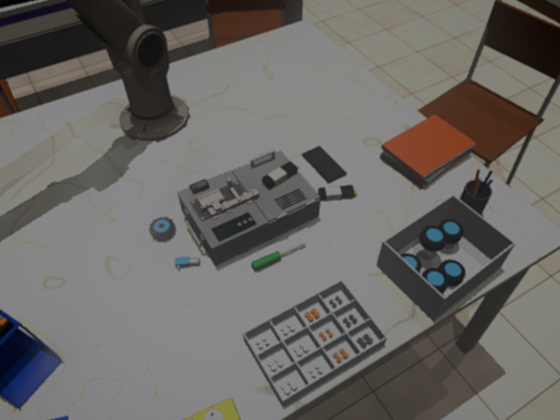

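View pics/side0.png

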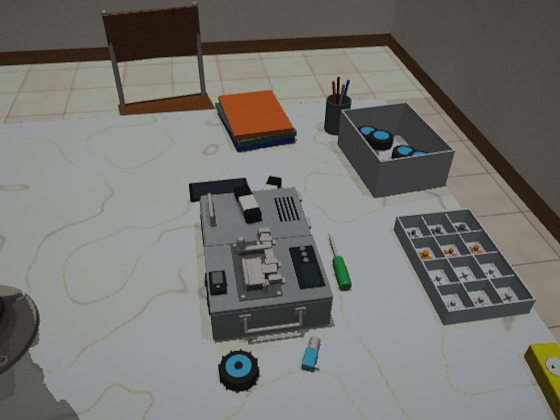

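View pics/wrist0.png

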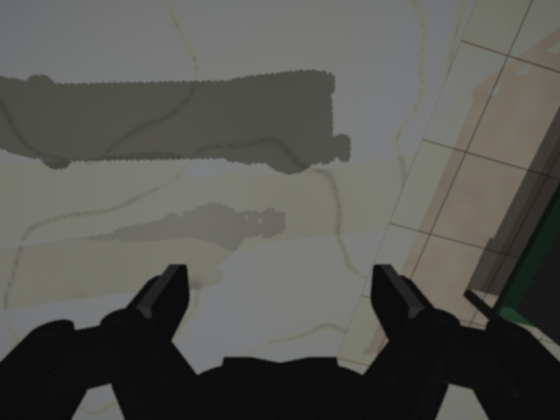

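```bash
cat > h.py <<'E'
import numpy as np,cv2
from scipy.spatial.transform import Rotation as R
from station import bot
def q2R(q): return R.from_quat([q[1],q[2],q[3],q[0]]).as_matrix()
def cam(n):
    m=bot.camera_model(n)
    if n=="wrist":
        o=bot.get_obs(); T=np.eye(4);T[:3,:3]=q2R(o['tool_rot']);T[:3,3]=o['eef_pos'];T=T@np.array(m['T_tool_cam'])
        return np.array(m['mtx']),T[:3,:3],T[:3,3]
    r=np.array(m['rotation']); r=q2R(r) if r.size==4 else r
    return np.array(m['mtx']),r,np.array(m['origin'])
def cloud(c,d):
    K,Rm,t=c; v,u=np.mgrid[0:d.shape[0],0:d.shape[1]]
    P=np.stack([(u-K[0,2])/K[0,0]*d,-(v-K[1,2])/K[1,1]*d,-d],-1)
    W=P@Rm.T+t; W[d==0]=np.nan; return W
def ray(c,u,v):
    K,Rm,t=c; r=Rm@np.array([(u-K[0,2])/K[0,0],-(v-K[1,2])/K[1,1],-1]); return t,r
def onz(c,u,v,z):
    t,r=ray(c,u,v); return t+r*(z-t[2])/r[2]
def proj(c,p):
    K,Rm,t=c; q=Rm.T@(np.array(p)-t); return K[0,2]-K[0,0]*q[0]/q[2], K[1,2]+K[1,1]*q[1]/q[2]
E
python3 - <<'E'
from h import *
for n in ["side","scene"]:
    c=cam(n);d=np.load(f"pics/{n}0_d.npy");W=cloud(c,d)
    m=(W[...,2]>0.08)&(W[...,2]<0.10)&(W[...,0]>0.3)&(W[...,0]<0.8)&(W[...,1]>-0.5)&(W[...,1]<0.3)
    m=m.astype(np.uint8); nn,l,s,ce=cv2.connectedComponentsWithStats(m); k=1+np.argmax(s[1:,4]); pts=W[l==k]
    print(n,len(pts),np.median(pts[:,2]),pts.min(0),pts.max(0))
    r=cv2.minAreaRect((pts[:,:2]*1000).astype(np.float32)); print(r, cv2.boxPoints(r))
    tab=W[(np.abs(W[...,2])<0.02)];print('table z',np.median(tab[:,2]))
    p=cv2.imread(f"pics/{n}0.png")
    if n=="side": q=p[175:350,180:360]
    else: q=p[140:270,160:340]
    cv2.imwrite(f"pics/{n}0z.png",cv2.resize(q,None,fx=4,fy=3.4 if 0 else 4,interpolation=cv2.INTER_CUBIC)[:600,:800])
E
```

```text
side 10764 0.09068285498687395 [ 0.43775531 -0.09284863  0.08001316] [0.66047205 0.24175838 0.09999445]
((549.1668090820312, 74.4489974975586), (334.7352294921875, 222.52322387695312), 89.92827606201172) [[437.69577 -92.77921]
 [660.2188  -93.05778]
 [660.6378  241.67722]
 [438.1148  241.95578]]
table z 0.0003812201035079399
scene 6184 0.09063708996160447 [ 0.43597667 -0.08950062  0.08002398] [0.6623226  0.24187856 0.09997636]
((548.7972412109375, 76.16737365722656), (331.556884765625, 225.56692504882812), 89.66493225097656) [[435.04623 -88.94867]
 [660.6093  -90.26779]
 [662.5482  241.28342]
 [436.98517 242.60254]]
table z 0.00044346107023907066
```

View pics/side0z.png

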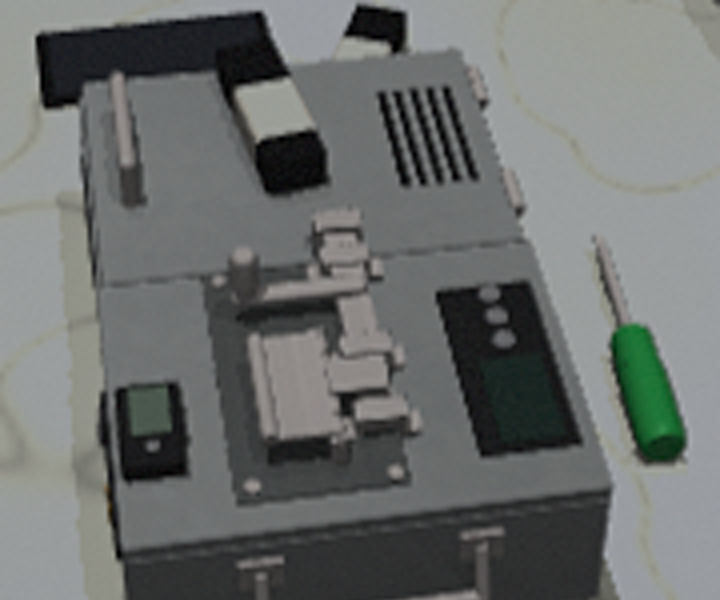

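View pics/scene0z.png

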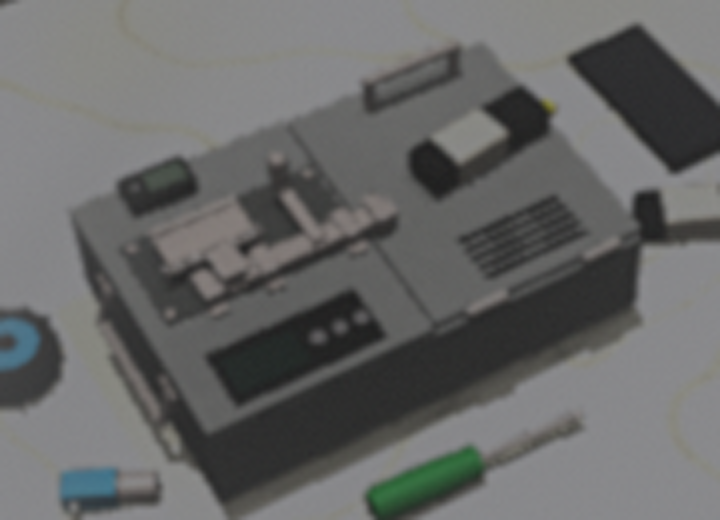

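```bash
python3 - <<'E'
from h import *
o=bot.get_obs();print(np.round(q2R(o['tool_rot']),3))
for n in ["side","scene"]:
    c=cam(n);d=np.load(f"pics/{n}0_d.npy");W=cloud(c,d)
    m=(W[...,2]>0.105)&(W[...,2]<0.2)&(np.abs(W[...,0]-0.509)<0.03)&(W[...,1]>-0.09)&(W[...,1]<0.07)
    k=m&(W[...,2]>0.121)
    print(n,k.sum(),np.nanmean(W[k],0),W[k].min(0),W[k].max(0))
    l=m&(W[...,1]<0.02)
    print(' lip',l.sum());
    for x in np.arange(.49,.54,.004):
        s=l&(abs(W[...,0]-x)<.002)
        if s.sum(): print(round(x,3),s.sum(),W[s].min(0)[1:].round(4),W[s].max(0)[1:].round(4))
    print('pred knob px',proj(c,[.509,.0405,.134]),'lip ends',proj(c,[.509,.0065,.115]),proj(c,[.509,-.0565,.115]))
E
```

```text
[[-0.     0.264 -0.965]
 [ 0.001 -0.965 -0.264]
 [-1.    -0.001  0.   ]]
side 61 [0.50760638 0.03613043 0.13002115] [0.50070889 0.02864038 0.121274  ] [0.51418903 0.04479106 0.135828  ]
 lip 526
0.502 5 [-0.0543  0.1116] [-0.0097  0.1141]
0.506 64 [-0.0581  0.1088] [0.005  0.1171]
0.51 55 [-0.0581  0.1051] [0.0054 0.1178]
0.514 56 [-0.0585  0.1086] [0.0047 0.1146]
0.518 61 [-0.0567  0.1058] [0.0055 0.1141]
0.522 60 [-0.0589  0.1089] [0.0062 0.1137]
0.526 57 [-0.0575  0.1092] [0.0064 0.1144]
0.53 56 [-0.0578  0.1092] [0.0065 0.1144]
0.534 62 [-0.0611  0.1063] [0.0092 0.114 ]
0.538 50 [-0.0637  0.1068] [0.0071 0.1132]
pred knob px (np.float64(241.052238559795), np.float64(238.36111902284205)) lip ends (np.float64(243.5731524863615), np.float64(258.20191452745104)) (np.float64(248.0546231728652), np.float64(283.2718069098126))
scene 28 [0.51084244 0.03937319 0.12993002] [0.50331687 0.03350604 0.12143835] [0.51634756 0.04600632 0.13512668]
 lip 256
0.506 19 [-0.0554  0.1076] [0.0063 0.1154]
0.51 37 [-0.0555  0.1066] [0.0079 0.1183]
0.514 26 [-0.0552  0.1073] [0.0022 0.1178]
0.518 28 [-0.0549  0.1079] [0.001  0.1161]
0.522 29 [-0.0548  0.1082] [0.0068 0.1153]
0.526 31 [-0.0542  0.1058] [0.0077 0.1171]
0.53 28 [-0.05    0.1071] [0.0011 0.1152]
0.534 29 [-0.0574  0.1067] [0.0111 0.1154]
0.538 29 [-0.059   0.1056] [0.012  0.1146]
pred knob px (np.float64(229.01064051090785), np.float64(179.67082998332575)) lip ends (np.float64(218.3319297746975), np.float64(189.2243239329207)) (np.float64(196.99461163144417), np.float64(198.33459367243694))
```

>>> {"method": "step_arm", "body": {
  "plan": [
    [0,0,0,0.0213,0,0],
    [0,0,0,0.0213,0,0],
    [-0.1,-1,-0.75,0,0,0],
    [-0.1,-1,-0.75,0,0,0],
    [0,-1,-0.75,0,0,0],
    [0,-1,-0.75,0,0,0],
    [0,-1,-0.75,0,0,0],
    [0,-1,-0.75,0,0,0]
  ],
  "fingers": -0.3,
  "force": 40
}}

```text
t: 1.15
eef_pos: [0.3589, -0.4098, 0.2011]
tool_rot: [0.0, -0.707, 0.0, 0.707]
contact_force: [0.6, 0.4, 0.1]
gripper_width: 0.65
```

>>> {"method": "step_arm", "body": {
  "plan": [
    [0,-1,-0.45,0,0,0],
    [0,-1,-0.45,0,0,0],
    [0,-1,-0.45,0,0,0],
    [0,-1,-0.45,0,0,0],
    [0,-1,-0.45,0,0,0],
    [0,-1,-0.45,0,0,0],
    [0,-1,-0.45,0,0,0],
    [0,-1,-0.45,0,0,0]
  ]
}}

```text
t: 2.15
eef_pos: [0.5027, -0.0902, 0.2011]
tool_rot: [0.0, -0.707, 0.0, 0.707]
contact_force: [1.7, -0.8, -0.1]
gripper_width: 0.649
```

>>> {"method": "step_arm", "body": {
  "plan": [
    [0,-0.95,0,0,0,0],
    [0,-0.95,0,0,0,0],
    [0,-0.95,0,0,0,0],
    [0,0,0,0,0,0],
    [0,0,0,0,0,0]
  ]
}}

```text
t: 2.78
eef_pos: [0.5024, 0.0219, 0.201]
tool_rot: [0.0, -0.707, 0.001, 0.707]
contact_force: [-0.3, -0.5, -0.2]
gripper_width: 0.651
```

```bash
python3 - <<'E'
from h import *
o=bot.get_obs();print(o['t'],np.round(o['eef_pos'],4),np.round(q2R(o['tool_rot']),4).tolist(),o['contact_force'])
c=cam("wrist");np.savez("pics/w1.npz",K=c[0],R=c[1],t=c[2]);p,d=bot.read_camera("wrist");cv2.imwrite("pics/w1.png",p[:,:,::-1]);np.save("pics/w1_d.npy",d)
for P in ([.509,.0405,.134],[.509,.0065,.115],[.509,-.0565,.115]): print(np.round(proj(c,P),1))
E
```

```text
2.775 [0.5024 0.0219 0.201 ] [[-0.0004, -0.0012, -1.0], [-0.0006, -1.0, 0.0012], [-1.0, 0.0006, 0.0004]] [-0.33763803 -0.52126433 -0.20869632]
[256.4 203.6]
[296.1 198.1]
[366.9 198. ]
```

View pics/w1.png

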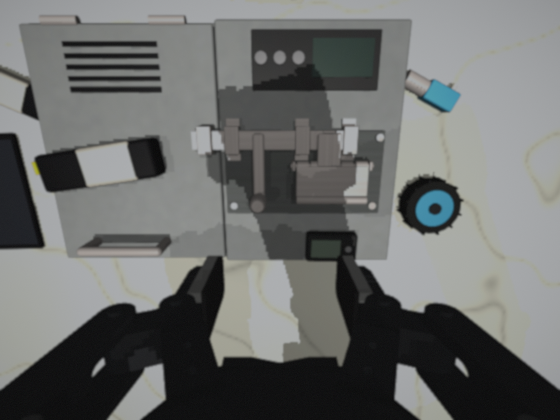

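```bash
python3 - <<'E'
from h import *
z=np.load("pics/w1.npz");c=(z['K'],z['R'],z['t']);p=cv2.imread("pics/w1.png");d=np.load("pics/w1_d.npy")
q=p[110:290,180:400];q=cv2.convertScaleAbs(cv2.resize(q,None,fx=3.5,fy=3.3,interpolation=cv2.INTER_CUBIC),alpha=1.5,beta=20);cv2.imwrite("pics/w1z.png",q)
W=cloud(c,d)
k=(W[...,2]>.128)&(W[...,2]<.14)&(abs(W[...,0]-.509)<.02)&(abs(W[...,1]-.04)<.02);print('knob',k.sum(),W[k].mean(0),W[k].min(0),W[k].max(0))
l=(W[...,2]>.109)&(W[...,2]<.122)&(abs(W[...,0]-.509)<.008)&(W[...,1]<.02)&(W[...,1]>-.1);print('lip',l.sum(),W[l].min(0),W[l].max(0))
f=(W[...,2]>.17)
# fingers: tool coords
T=np.linalg.inv(np.array([[1]]));o=bot.get_obs()
F=(W[f]-o['eef_pos'])@q2R(o['tool_rot'])
for s in(-1,1):
    G=F[(F[:,1]*s>0)&(F[:,0]>-.03)]
    for x in np.arange(-.03,.004,.003):
        g=G[(abs(G[:,0]-x)<.0015)]
        if len(g):print(s,round(x,3),len(g),g.min(0)[1:].round(4),g.max(0)[1:].round(4))
E
```

```text
knob 216 [0.50775523 0.04007198 0.13333905] [0.50012877 0.0334938  0.12806205] [0.51416666 0.04706838 0.13611394]
lip 1058 [ 0.50379478 -0.05631396  0.10963316] [0.51685513 0.00660175 0.1171341 ]
```

View pics/w1z.png

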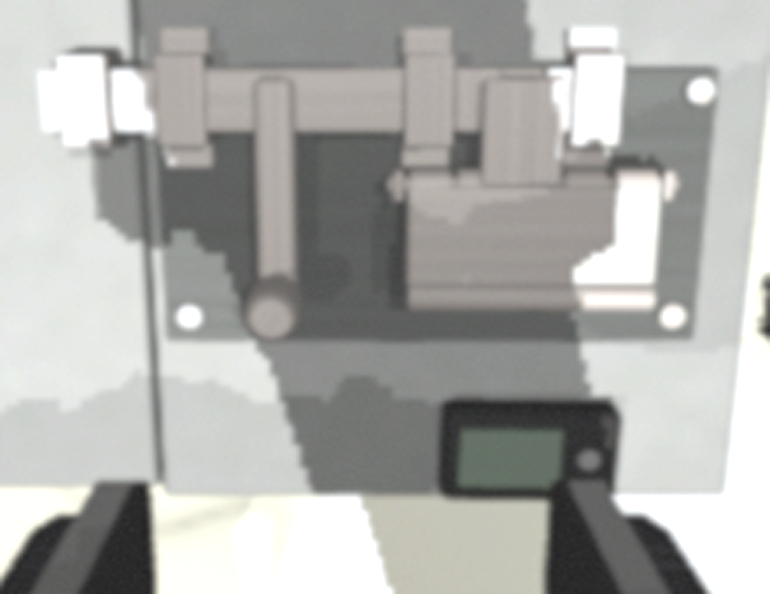

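```bash
python3 - <<'E'
from h import *
d=np.load("pics/w1_d.npy")
for r in (256,258,262,270,280,300): print(r,d[r,195:232:3].round(3),d[r,330:365:3].round(3))
o=bot.get_obs();E=o['eef_pos'];Rm=q2R(o['tool_rot'])
for n in ["scene","side"]:
    c=cam(n);p,d=bot.read_camera(n);cv2.imwrite(f"pics/{n}1.png",p[:,:,::-1]);np.save(f"pics/{n}1_d.npy",d)
    u,v=map(int,proj(c,E));print(n,u,v)
    q=p[max(0,v-90):v+60,max(0,u-90):u+90,::-1];cv2.imwrite(f"pics/{n}1z.png",cv2.convertScaleAbs(cv2.resize(q,None,fx=4,fy=4,interpolation=cv2.INTER_CUBIC),alpha=1.5,beta=30))
    W=cloud(c,d);F=(W-E)@Rm
    for x in np.arange(-.06,.01,.004):
        g=F[(abs(F[...,0]-x)<.002)&(abs(F[...,1])<.08)&(abs(F[...,2])<.05)]
        for s in (-1,1):
            h=g[g[:,1]*s>0]
            if len(h):print(n,s,round(x,3),len(h),h.min(0)[1:].round(4),h.max(0)[1:].round(4))
E
```

```text
256 [0.317 0.318 0.316 0.    0.146 0.146 0.145 0.145 0.144 0.149 0.326 0.317
 0.317] [0.302 0.303 0.302 0.146 0.146 0.145 0.145 0.146 0.303 0.318 0.318 0.318]
258 [0.415 0.415 0.415 0.416 0.142 0.143 0.143 0.143 0.143 0.148 0.416 0.318
 0.317] [0.304 0.303 0.304 0.144 0.143 0.144 0.144 0.143 0.304 0.319 0.318 0.318]
262 [0.418 0.416 0.    0.138 0.139 0.139 0.139 0.138 0.141 0.149 0.418 0.418
 0.417] [0.417 0.416 0.417 0.144 0.14  0.139 0.139 0.14  0.14  0.418 0.418 0.416]
270 [0.14  0.141 0.132 0.132 0.131 0.132 0.131 0.134 0.142 0.149 0.42  0.42
 0.42 ] [0.42  0.421 0.151 0.145 0.137 0.132 0.132 0.132 0.131 0.132 0.132 0.141]
280 [0.123 0.123 0.124 0.124 0.123 0.123 0.129 0.135 0.141 0.149 0.426 0.425
 0.426] [0.426 0.424 0.151 0.143 0.137 0.131 0.126 0.123 0.124 0.123 0.123 0.123]
300 [0.114 0.115 0.114 0.116 0.119 0.122 0.128 0.135 0.14  0.15  0.433 0.435
 0.433] [0.434 0.434 0.436 0.144 0.137 0.13  0.125 0.121 0.115 0.116 0.114 0.116]
scene 219 163
scene -1 -0.06 12 [-0.0411 -0.012 ] [-0.0273  0.009 ]
scene 1 -0.06 6 [ 0.0293 -0.0109] [ 0.0415 -0.0082]
scene -1 -0.056 9 [-0.0405 
[... 281 characters left out ...]
66 -0.0063]
scene -1 -0.044 3 [-0.0298 -0.0111] [-0.0277  0.0071]
scene 1 -0.044 3 [ 0.0278 -0.0116] [ 0.0341 -0.0041]
scene -1 -0.04 1 [-0.0291 -0.0003] [-0.0291 -0.0003]
side 237 218
side -1 -0.06 1 [-0.0288  0.0097] [-0.0288  0.0097]
side 1 -0.06 21 [ 0.0341 -0.0118] [0.0434 0.0095]
side -1 -0.056 5 [-0.0277  0.0081] [-0.0254  0.01  ]
side 1 -0.056 32 [ 0.033 -0.012] [0.0442 0.0097]
side -1 -0.052 3 [-0.0305  0.0085] [-0.026   0.0098]
side 1 -0.052 20 [ 0.033  -0.0115] [0.0421 0.0098]
side -1 -0.048 4 [-0.0313  0.0069] [-0.0257  0.0099]
side 1 -0.048 14 [ 0.034  -0.0115] [0.0407 0.01  ]
side -1 -0.044 2 [-0.0272  0.0071] [-0.027   0.0087]
side 1 -0.044 13 [ 0.0337 -0.0098] [0.0376 0.0086]
```

View pics/scene1z.png

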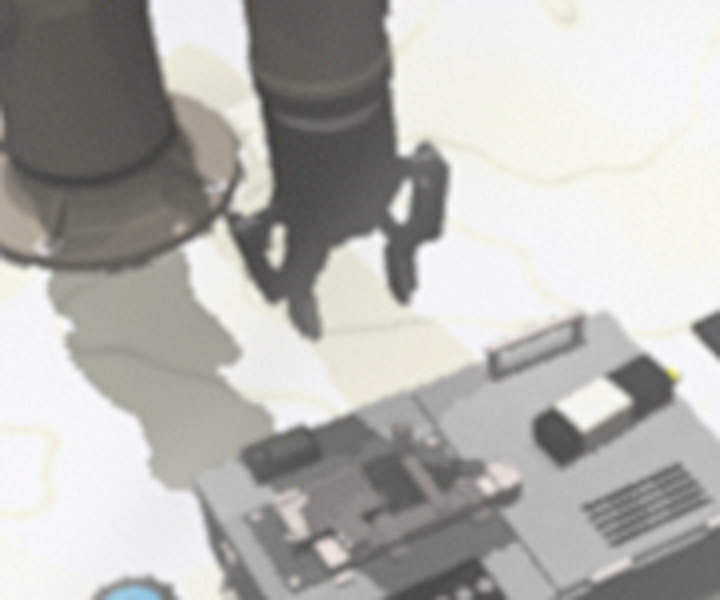

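View pics/side1z.png

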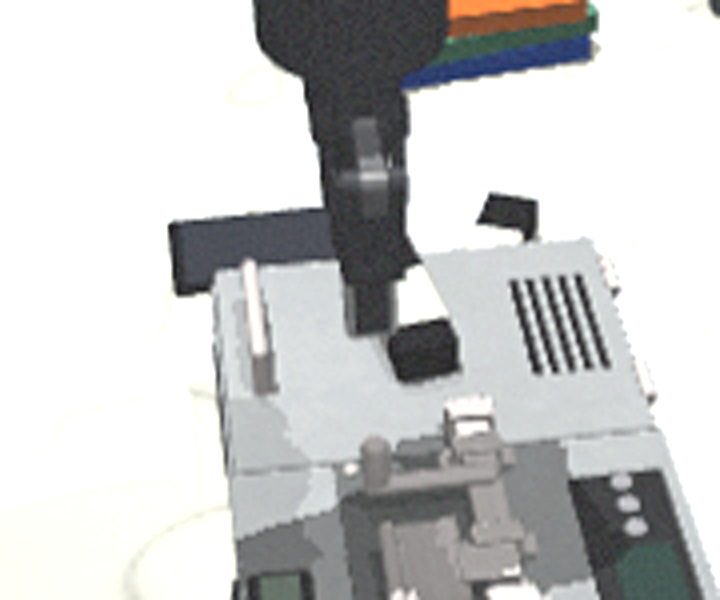

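>>> {"method": "step_arm", "body": {
  "plan": [
    [0,-0.06,0,0,0,0],
    [0.64,0,0,0,0,0],
    [0.64,0,0,0,0,0],
    [0.25,0,0,0,0,0],
    [0,0,0,0,0,0]
  ]
}}

```text
t: 3.55
eef_pos: [0.5023, 0.0248, 0.1397]
tool_rot: [0.0, -0.707, 0.0, 0.707]
contact_force: [-0.6, -0.6, -0.2]
gripper_width: 0.65
```

```bash
cat > look.py <<'E'
import sys
from h import *
tag=sys.argv[1]
o=bot.get_obs();E=o['eef_pos'];Rm=q2R(o['tool_rot']);print(round(o['t'],2),np.round(E,4),np.round(o['contact_force'],1),o['gripper_width'])
for n in ["scene","side"]:
    c=cam(n);p,d=bot.read_camera(n);np.save(f"pics/{n}{tag}_d.npy",d)
    u,v=map(int,proj(c,[.505,.01,.13]))
    q=p[v-75:v+50,u-80:u+80,::-1];cv2.imwrite(f"pics/{n}{tag}z.png",cv2.convertScaleAbs(cv2.resize(q,None,fx=4.5,fy=4.5,interpolation=cv2.INTER_CUBIC),alpha=1.5,beta=30))
    W=cloud(c,d);F=(W-E)@Rm
    for x in np.arange(-.062,.01,.004):
        g=F[(abs(F[...,0]-x)<.002)&(abs(F[...,1])<.06)&(abs(F[...,2])<.03)&(W[...,2]>.125)]
        for s in (-1,1):
            h=g[g[:,1]*s>0]
            if len(h):print(n,s,round(x,3),len(h),h.min(0)[1:].round(4),h.max(0)[1:].round(4))
E
python3 look.py 2
```

```text
3.55 [0.5023 0.0248 0.1397] [-0.6 -0.6 -0.2] 0.6499104639861587
scene -1 -0.062 8 [-0.038  -0.0124] [-0.0268  0.0055]
scene 1 -0.062 7 [ 0.0283 -0.0105] [ 0.0399 -0.0061]
scene -1 -0.058 7 [-0.0423 -0.0142] [-0.0284  0.0072]
scene 1 -0.058 9 [ 0.0289 -0.013 ] [0.0414 0.003 ]
scene -1 -0.054 10 [-0.04   -0.0112] [-0.0281  0.0084]
scene 1 -0.054 7 [ 0.0292 -0.012 ] [ 0.0403 -0.0063]
scene -1 -0.05 8 [-0.0332 -0.0136] [-0.0273  0.0039]
scene 1 -0.05 6 [ 0.0268 -0.0135] [ 0.037  -0.0066]
scene -1 -0.046 3 [-0.0291 -0.0028] [-0.0277  0.0103]
scene 1 -0.046 2 [ 0.0314 -0.0124] [ 0.0337 -0.0113]
scene -1 -0.042 1 [-0.0292 -0.0061] [-0.0292 -0.0061]
scene 1 -0.042 1 [ 0.028  -0.0103] [ 0.028  -0.0103]
scene -1 -0.038 1 [-0.0293  0.0063] [-0.0293  0.0063]
scene -1 0.002 3 [-0.0172 -0.0104] [-0.0158 -0.0053]
scene -1 0.006 9 [-0.022 -0.015] [-0.0117 -0.0038]
side 1 -0.062 22 [ 0.0318 -0.0112] [0.0441 0.0094]
side 1 -0.058 22 [ 0.0309 -0.0108] [0.043  0.0095]
side -1 -0.054 2 [-0.0287  0.0067] [-0.0267  0.0087]
side 1 -0.054 19 [ 0.0311 -0.0127] [0.0421 0.0096]
side -1 -0.05 4 [-0.0274  0.007 ] [-0.0256  0.0089]
side 1 -0.05 14 [ 0.0336 -0.0127] [0.0411 0.0084]
side -1 -0.046 2 [-0.0275  0.0071] [-0.0269  0.0089]
side 1 -0.046 9 [ 0.0331 -0.0106] [0.0367 0.0086]
side -1 -0.042 1 [-0.0289  0.0071] [-0.0289  0.0071]
side 1 -0.042 3 [ 0.0348 -0.0088] [0.0354 0.0052]
side -1 0.002 1 [-0.0117 -0.0061] [-0.0117 -0.0061]
side -1 0.006 20 [-0.0185 -0.0101] [-0.0078  0.0013]
```

View pics/scene2z.png

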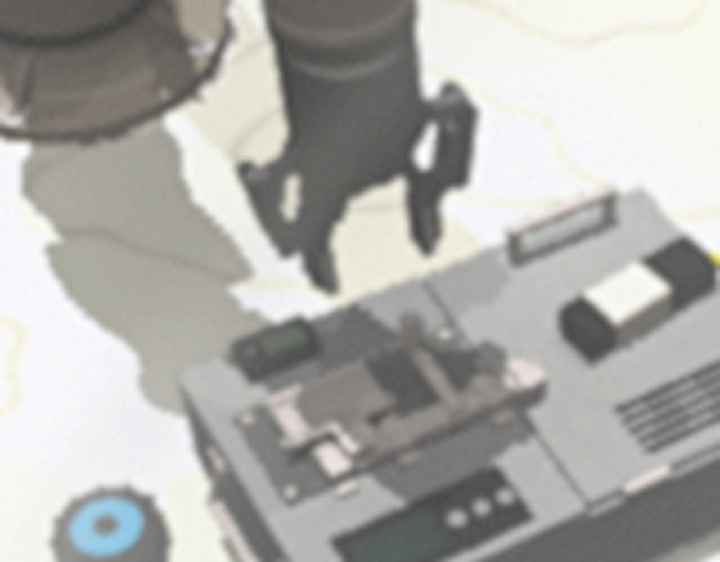

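View pics/side2z.png

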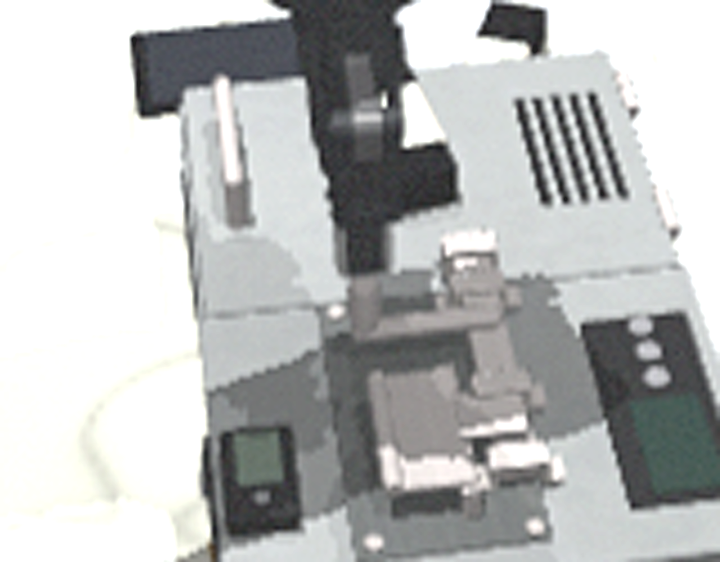

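>>> {"method": "step_arm", "body": {
  "plan": [
    [0.64,0,0,0,0,0],
    [0.1,0,0,0,0,0],
    [0,0,0,0,0,0]
  ]
}}

```text
t: 4.03
eef_pos: [0.503, 0.0251, 0.1111]
tool_rot: [-0.0, 0.707, -0.0, -0.707]
contact_force: [0.1, -0.4, 0.1]
gripper_width: 0.644
```

>>> {"method": "step_arm", "body": {
  "plan": [
    [0.1,0,0,0,0,0],
    [0,0,0,0,0,0]
  ]
}}

```text
t: 4.28
eef_pos: [0.5028, 0.025, 0.1067]
tool_rot: [-0.0, 0.707, -0.0, -0.707]
contact_force: [0.6, -0.8, -0.5]
gripper_width: 0.65
```

>>> {"method": "step_arm", "body": {
  "plan": [
    [0.1,0,0,0,0,0],
    [0,0,0,0,0,0]
  ]
}}

```text
t: 4.53
eef_pos: [0.5023, 0.025, 0.1021]
tool_rot: [0.0, -0.707, 0.0, 0.707]
contact_force: [-0.2, -0.0, -0.0]
gripper_width: 0.655
```

```bash
python3 look.py 3
```

```text
4.53 [0.5023 0.025  0.1021] [-0.2 -0.  -0. ] 0.6551386308048577
scene -1 -0.062 9 [-0.0425 -0.0146] [-0.0272  0.0061]
scene 1 -0.062 9 [ 0.0274 -0.0128] [ 0.0405 -0.001 ]
scene -1 -0.058 9 [-0.0417 -0.0146] [-0.0282  0.0086]
scene 1 -0.058 6 [ 0.0317 -0.012 ] [0.0409 0.0062]
scene -1 -0.054 7 [-0.0407 -0.0082] [-0.0279  0.008 ]
scene 1 -0.054 9 [ 0.0285 -0.013 ] [0.0414 0.0065]
scene -1 -0.05 9 [-0.0385 -0.014 ] [-0.0276  0.0081]
scene 1 -0.05 2 [ 0.0286 -0.0111] [ 0.0322 -0.0099]
scene -1 -0.046 3 [-0.0284 -0.0076] [-0.0281  0.0043]
scene 1 -0.046 5 [ 0.0284 -0.0122] [ 0.036  -0.0063]
scene -1 -0.042 1 [-0.0286 -0.0004] [-0.0286 -0.0004]
scene 1 -0.042 1 [ 0.0338 -0.0067] [ 0.0338 -0.0067]
scene -1 -0.038 1 [-0.0124 -0.008 ] [-0.0124 -0.008 ]
scene -1 -0.034 6 [-0.0211 -0.0139] [-0.0092 -0.0062]
scene -1 -0.03 9 [-0.0204 -0.0131] [-0.0109  0.0016]
scene -1 -0.026 7 [-0.019  -0.0126] [-0.0091 -0.003 ]
scene -1 -0.022 1 [-0.0114 -0.0131] [-0.0114 -0.0131]
side 1 -0.062 20 [ 0.0336 -0.0118] [0.0437 0.0094]
side 1 -0.058 23 [ 0.0338 -0.0118] [0.0437 0.0097]
side 1 -0.054 23 [ 0.0335 -0.0119] [0.0436 0.0097]
side -1 -0.05 1 [-0.0261  0.0085] [-0.0261  0.0085]
side 1 -0.05 9 [ 0.0347 -0.0117] [0.0416 0.0098]
side -1 -0.046 2 [-0.0274  0.0085] [-0.0271  0.0087]
side 1 -0.046 7 [ 0.0332 -0.0115] [0.0378 0.0082]
side 1 -0.042 5 [ 0.0326 -0.0099] [ 0.0351 -0.0007]
```

View pics/scene3z.png

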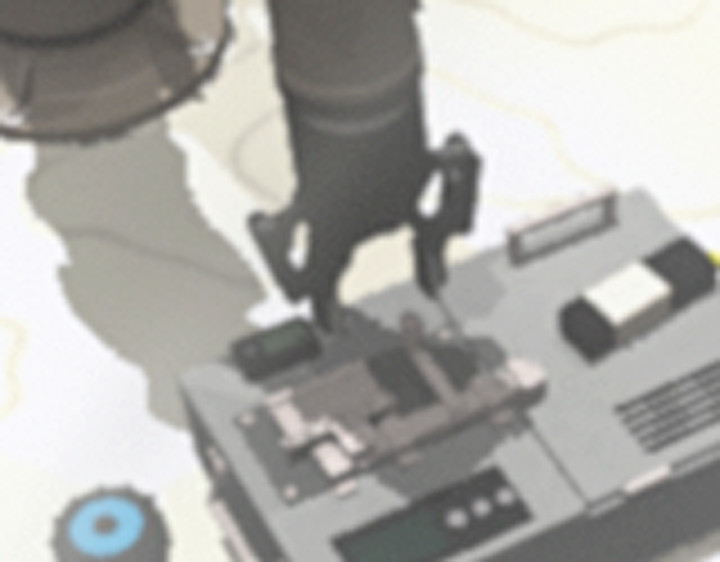

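View pics/side3z.png

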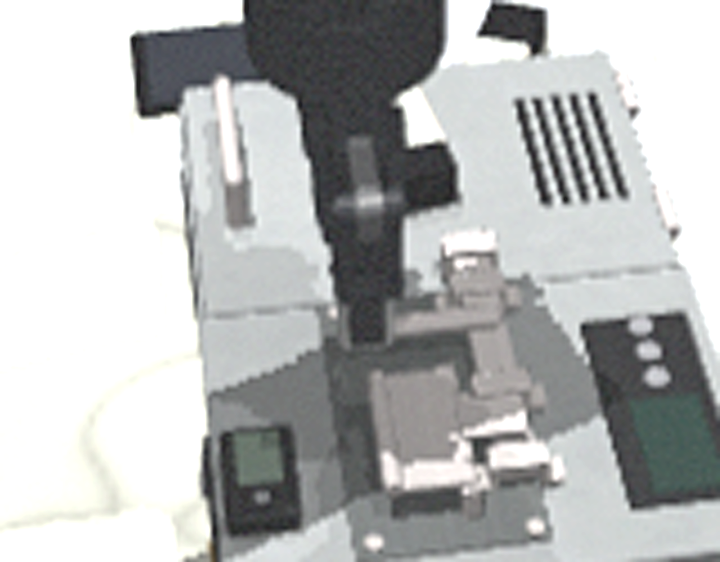

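>>> {"method": "step_arm", "body": {
  "plan": [
    [0.2,0,0,0,0,0],
    [0.2,0,0,0,0,0],
    [0,0,0,0,0,0]
  ]
}}

```text
t: 5.0
eef_pos: [0.5018, 0.0249, 0.0854]
tool_rot: [0.0, -0.706, 0.0, 0.708]
contact_force: [-0.5, 0.2, 1.3]
gripper_width: 0.656
```

>>> {"method": "step_arm", "body": {
  "plan": [
    [0.15,0,0,0,0,0],
    [0,0,0,0,0,0]
  ]
}}

```text
t: 5.25
eef_pos: [0.5022, 0.0249, 0.08]
tool_rot: [0.0, -0.707, 0.0, 0.707]
contact_force: [0.2, -0.1, 0.9]
gripper_width: 0.647
```

>>> {"method": "step_arm", "body": {
  "plan": [
    [0.08,0,0,0,0,0],
    [0,0,0,0,0,0]
  ]
}}

```text
t: 5.5
eef_pos: [0.5024, 0.025, 0.077]
tool_rot: [0.0, -0.707, 0.0, 0.707]
contact_force: [0.3, -0.9, -0.0]
gripper_width: 0.653
```

>>> {"method": "step_arm", "body": {
  "plan": [
    [0.05,0,0,0,0,0],
    [0,0,0,0,0,0]
  ]
}}

```text
t: 5.75
eef_pos: [0.5025, 0.025, 0.0751]
tool_rot: [0.0, -0.707, 0.0, 0.707]
contact_force: [0.2, -0.6, 0.4]
gripper_width: 0.647
```

>>> {"method": "step_arm", "body": {
  "plan": [
    [0.05,0,0,0,0,0],
    [0,0,0,0,0,0]
  ]
}}

```text
t: 6.0
eef_pos: [0.5025, 0.025, 0.0731]
tool_rot: [0.0, -0.707, 0.0, 0.707]
contact_force: [1.1, -0.2, -0.9]
gripper_width: 0.647
```

>>> {"method": "step_arm", "body": {
  "plan": [
    [0.05,0,0,0,0,0],
    [0,0,0,0,0,0]
  ]
}}

```text
t: 6.25
eef_pos: [0.5023, 0.025, 0.0712]
tool_rot: [0.0, -0.707, 0.0, 0.707]
contact_force: [-2.7, 1.1, 2.6]
gripper_width: 0.651
```

>>> {"method": "step_arm", "body": {
  "plan": [
    [0.05,0,0,0,0,0],
    [0,0,0,0,0,0]
  ]
}}

```text
t: 6.5
eef_pos: [0.5022, 0.025, 0.0691]
tool_rot: [0.0, -0.707, 0.0, 0.707]
contact_force: [-2.5, 0.8, 4.6]
gripper_width: 0.651
```

>>> {"method": "step_arm", "body": {
  "plan": [
    [0.03,0,0,0,0,0],
    [0,0,0,0,0,0]
  ]
}}

```text
t: 6.75
eef_pos: [0.5023, 0.025, 0.0679]
tool_rot: [0.0, -0.707, 0.0, 0.707]
contact_force: [-2.7, 0.2, 3.4]
gripper_width: 0.651
```

```bash
cat > lip.py <<'E'
import sys
from h import *
tag=sys.argv[1]
fs=[]
o=bot.get_obs();E=o['eef_pos'];fs.append(o['contact_force'])
for n in ["scene","side","wrist"]:
    c=cam(n);p,d=bot.read_camera(n);fs.append(bot.get_obs()['contact_force'])
    if n!="wrist":
        u,v=map(int,proj(c,[.505,.0,.12]));q=p[v-60:v+50,u-70:u+70,::-1]
    else: q=p[100:290,170:400,::-1]
    f=740/q.shape[1]
    cv2.imwrite(f"pics/{n}{tag}z.png",cv2.convertScaleAbs(cv2.resize(q,None,fx=f,fy=f,interpolation=cv2.INTER_CUBIC)[:600],alpha=1.6,beta=30))
    W=cloud(c,d)
    # free lip portion profile vs plate
    for a,b in ((-.055,-.02),(-.02,0.005)):
      out=[]
      for x in np.arange(.502,.54,.004):
        s=(abs(W[...,0]-x)<.002)&(W[...,1]>a)&(W[...,1]<b)&(W[...,2]>.095)&(W[...,2]<.12)
        out.append((round(x,3),int(s.sum()),round(float(np.median(W[s][:,2])),4) if s.sum() else 0))
      print(n,a,b,[k[2] for k in out])
    k=(W[...,2]>.127)&(W[...,2]<.14)&(abs(W[...,0]-.508)<.012)&(abs(W[...,1]-.027)<.026)
    print('knob?',k.sum(),W[k].mean(0).round(4) if k.sum() else '',W[k].min(0).round(4) if k.sum() else '',W[k].max(0).round(4) if k.sum() else '')
print(E.round(4),np.round(fs,1).tolist(),bot.get_obs()['t'])
E
python3 lip.py 4
```

```text
scene -0.055 -0.02 [0.1074, 0.1095, 0.1104, 0.1089, 0.109, 0.1087, 0.1094, 0.11, 0.1106, 0.1092]
scene -0.02 0.005 [0, 0.109, 0.1082, 0.109, 0.1076, 0.1085, 0.1111, 0.1104, 0.1108, 0.1101]
knob? 23 [0.5095 0.0414 0.1326] [0.4962 0.0331 0.128 ] [0.5147 0.0527 0.1385]
side -0.055 -0.02 [0.1071, 0.1097, 0.1092, 0.1078, 0.1088, 0.1092, 0.1095, 0.1098, 0.1108, 0.1104]
side -0.02 0.005 [0.1089, 0.1107, 0.1108, 0.1085, 0.1084, 0.1088, 0.1086, 0.1101, 0.1108, 0.1107]
knob? 6 [0.4992 0.0508 0.1373] [0.4968 0.0487 0.1359] [0.5043 0.0522 0.1388]
wrist -0.055 -0.02 [0.1088, 0.1104, 0.1086, 0.1083, 0.1089, 0.1094, 0.1099, 0.1104, 0.1109, 0.1104]
wrist -0.02 0.005 [0.1114, 0.1106, 0.1088, 0.1084, 0.1089, 0.1094, 0.1099, 0.1104, 0.111, 0.1105]
knob? 1170 [0.508  0.043  0.1331] [0.4961 0.0333 0.127 ] [0.5144 0.0529 0.1399]
[0.5023 0.025  0.0679] [[-2.7, 0.2, 3.4], [-2.8, 0.1, 4.5], [-3.0, 0.3, 3.8], [-2.6, 0.6, 4.3]] 6.9
```

View pics/wrist4z.png

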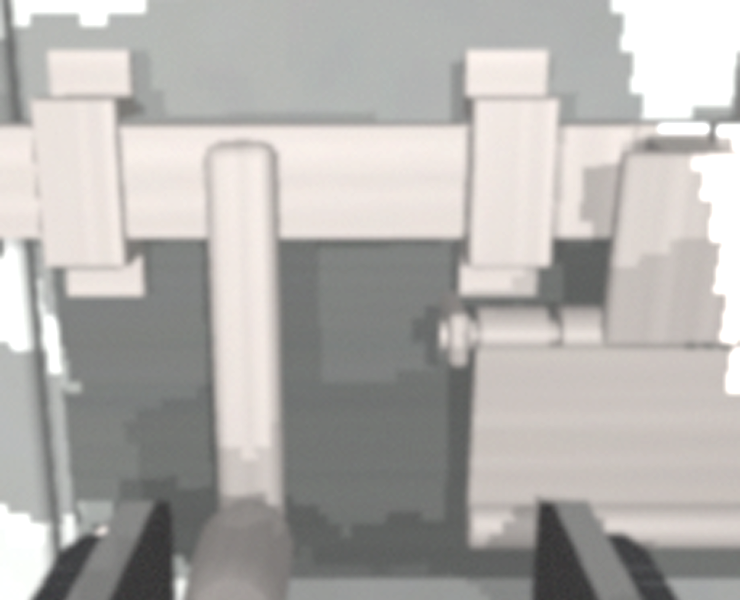

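View pics/scene4z.png

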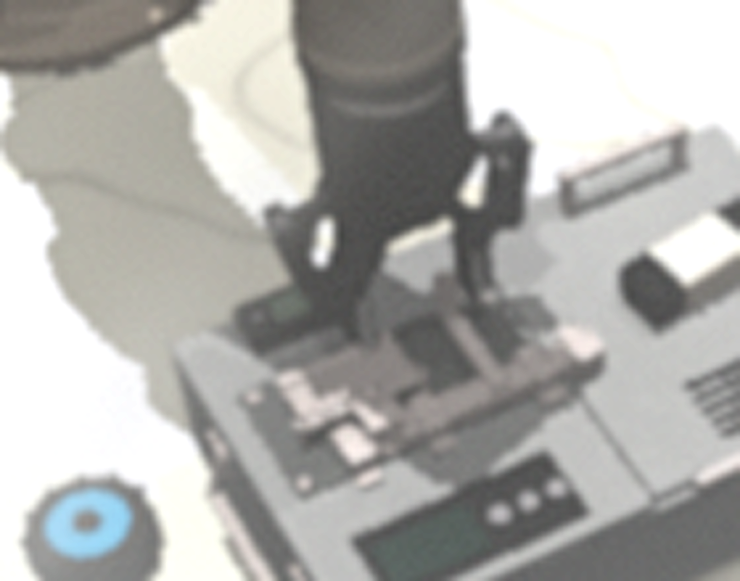

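View pics/side4z.png

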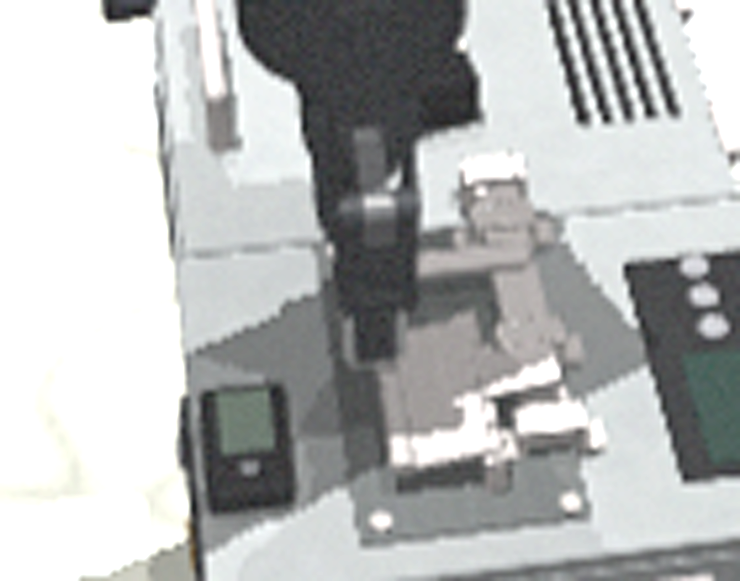

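>>> {"method": "step_arm", "body": {
  "plan": [
    [0.04,0,0,0,0,0],
    [0.04,0,0,0,0,0],
    [0,0,0,0,0,0]
  ]
}}

```text
t: 7.28
eef_pos: [0.5024, 0.0249, 0.0647]
tool_rot: [0.0, -0.707, 0.0, 0.707]
contact_force: [-3.5, -1.4, 5.1]
gripper_width: 0.652
```

```bash
python3 lip.py 5
```

```text
scene -0.055 -0.02 [0, 0.1059, 0.1061, 0.1056, 0.1064, 0.1075, 0.1088, 0.1099, 0.1105, 0.1091]
scene -0.02 0.005 [0, 0.1064, 0.1061, 0.1082, 0.1077, 0.1067, 0.1088, 0.1102, 0.11, 0.1115]
knob? 23 [0.5103 0.0415 0.1328] [0.4971 0.0341 0.1282] [0.5149 0.053  0.1375]
side -0.055 -0.02 [0.1047, 0.1069, 0.1061, 0.1055, 0.1067, 0.1075, 0.1084, 0.1088, 0.1105, 0.1105]
side -0.02 0.005 [0.1055, 0.1074, 0.1076, 0.1064, 0.107, 0.1073, 0.1082, 0.1096, 0.1104, 0.1107]
knob? 5 [0.5004 0.052  0.1329] [0.4969 0.0509 0.1317] [0.5046 0.0526 0.1349]
wrist -0.055 -0.02 [0.1062, 0.1072, 0.1058, 0.1059, 0.1069, 0.1079, 0.1089, 0.1098, 0.1107, 0.1104]
wrist -0.02 0.005 [0.1127, 0.1073, 0.1062, 0.1062, 0.1069, 0.1079, 0.1089, 0.1098, 0.1107, 0.1106]
knob? 1241 [0.5081 0.0431 0.1331] [0.496  0.0333 0.127 ] [0.5145 0.053  0.14  ]
[0.5024 0.0249 0.0647] [[-3.5, -1.4, 5.1], [-3.3, 0.6, 5.0], [-3.0, 0.5, 5.4], [-4.7, -0.2, 5.5]] 7.425
```

>>> {"method": "step_arm", "body": {
  "plan": [
    [0.01,0.08,0,0,0,0],
    [0,0.08,0,0,0,0],
    [0,0.06,0,0,0,0],
    [0,0.06,0,0,0,0],
    [0,0,0,0,0,0]
  ]
}}

```text
t: 8.05
eef_pos: [0.5041, 0.0154, 0.0649]
tool_rot: [-0.001, 0.708, 0.001, -0.706]
contact_force: [0.1, 5.4, 3.7]
gripper_width: 0.646
```

```bash
python3 lip.py 6
```

```text
scene -0.055 -0.02 [0, 0.1054, 0.1052, 0.1067, 0.1065, 0.108, 0.1084, 0.1096, 0.1095, 0.1084]
scene -0.02 0.005 [0, 0.1052, 0.1064, 0.1066, 0.1081, 0.1075, 0.1072, 0.1084, 0.1108, 0.1101]
knob? 37 [0.5102 0.0398 0.1325] [0.4961 0.0294 0.1273] [0.5189 0.0527 0.1382]
side -0.055 -0.02 [0.1056, 0.1075, 0.1064, 0.1062, 0.1065, 0.1076, 0.1082, 0.1097, 0.1106, 0.1108]
side -0.02 0.005 [0, 0.1054, 0.107, 0.1096, 0.1067, 0.1079, 0.1089, 0.1094, 0.1102, 0.1106]
knob? 9 [0.5002 0.0418 0.1333] [0.4977 0.0401 0.1309] [0.5051 0.0425 0.1374]
wrist -0.055 -0.02 [0.1062, 0.1073, 0.106, 0.1061, 0.107, 0.1079, 0.1089, 0.1099, 0.1107, 0.1103]
wrist -0.02 0.005 [0.1096, 0.1075, 0.1062, 0.1064, 0.107, 0.1079, 0.109, 0.1098, 0.1107, 0.1105]
knob? 1511 [0.5094 0.0388 0.1333] [0.4961 0.0285 0.127 ] [0.5159 0.0529 0.14  ]
[0.5041 0.0154 0.0649] [[0.1, 5.4, 3.7], [-1.5, 5.7, 4.1], [-0.3, 5.7, 4.5], [-0.1, 5.6, 4.7]] 8.2
```

View pics/wrist6z.png

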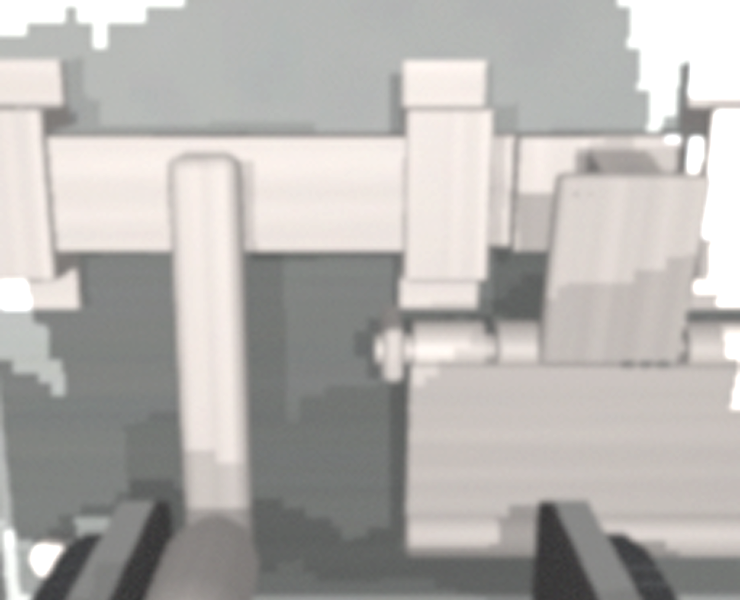

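>>> {"method": "step_arm", "body": {
  "plan": [
    [0,0.08,0,0,0,0],
    [0,0.08,0,0,0,0],
    [0,0.08,0,0,0,0],
    [0,0.08,0,0,0,0],
    [0,0.08,0,0,0,0],
    [0,0,0,0,0,0]
  ]
}}

```text
t: 8.95
eef_pos: [0.5041, -0.0007, 0.0649]
tool_rot: [-0.0, 0.708, 0.001, -0.706]
contact_force: [-0.9, 5.2, 4.7]
gripper_width: 0.648
```

```bash
python3 lip.py 7
```

```text
scene -0.055 -0.02 [0, 0.106, 0.1073, 0.1067, 0.1066, 0.108, 0.109, 0.1106, 0.1097, 0.1102]
scene -0.02 0.005 [0.1029, 0.1048, 0.107, 0.1067, 0.1065, 0.1069, 0.1103, 0.1094, 0.1095, 0.111]
knob? 45 [0.511  0.0258 0.1335] [0.4985 0.0142 0.1271] [0.52   0.0402 0.1397]
side -0.055 -0.02 [0.1069, 0.1073, 0.1069, 0.1061, 0.1068, 0.1079, 0.1084, 0.1096, 0.1106, 0.111]
side -0.02 0.005 [0, 0, 0, 0, 0.1078, 0.1069, 0.1083, 0.1098, 0.1104, 0.1101]
knob? 14 [0.5016 0.0237 0.1335] [0.4977 0.0185 0.1293] [0.5068 0.0268 0.1365]
wrist -0.055 -0.02 [0.1103, 0.1073, 0.1061, 0.1063, 0.107, 0.1079, 0.109, 0.1098, 0.1107, 0.1105]
wrist -0.02 0.005 [0.1064, 0.1074, 0.1058, 0.106, 0.1069, 0.1079, 0.1089, 0.1099, 0.1107, 0.1105]
knob? 1610 [0.5095 0.0237 0.1333] [0.496  0.0123 0.127 ] [0.5159 0.0401 0.14  ]
[ 0.5041 -0.0007  0.0649] [[-0.9, 5.2, 4.7], [0.3, 5.1, 3.4], [0.5, 5.9, 5.3], [0.1, 5.8, 5.9]] 9.1
```

View pics/wrist7z.png

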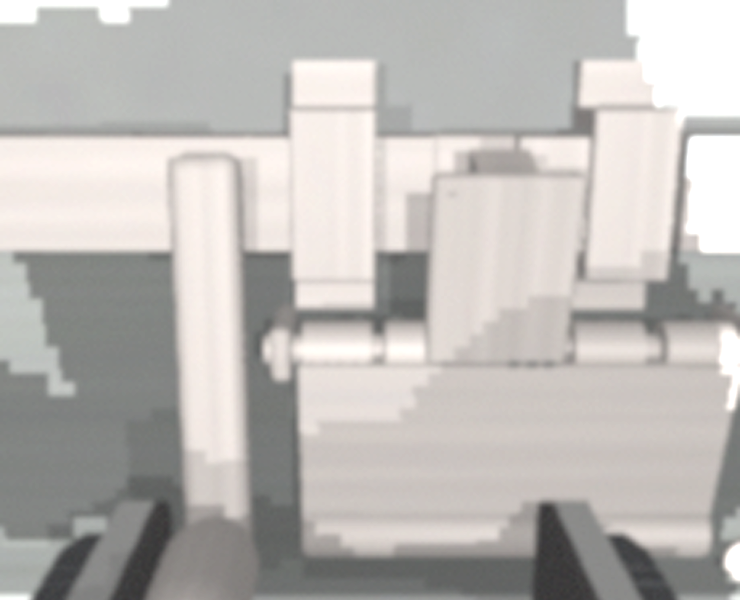

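>>> {"method": "step_arm", "body": {
  "plan": [
    [0,0.05,0,0,0,0],
    [0,0.03,0,0,0,0],
    [0,0,0,0,0,0]
  ]
}}

```text
t: 9.48
eef_pos: [0.5041, -0.0035, 0.0649]
tool_rot: [-0.0, 0.708, 0.001, -0.706]
contact_force: [-0.6, 6.0, 3.9]
gripper_width: 0.649
```

>>> {"method": "step_arm", "body": {
  "plan": [
    [0,0.03,0,0,0,0],
    [0,0,0,0,0,0]
  ]
}}

```text
t: 9.72
eef_pos: [0.5041, -0.0036, 0.0649]
tool_rot: [-0.001, 0.708, 0.002, -0.706]
contact_force: [-0.4, 9.3, 3.7]
gripper_width: 0.65
```

```bash
python3 lip.py 8
```

```text
scene -0.055 -0.02 [0.1193, 0.1066, 0.1059, 0.1062, 0.1075, 0.1074, 0.1078, 0.1097, 0.1097, 0.1077]
scene -0.02 0.005 [0.101, 0.1053, 0.1055, 0.1057, 0.1061, 0.1068, 0.1081, 0.1084, 0.1106, 0.1104]
knob? 40 [0.5111 0.0216 0.1332] [0.497  0.0105 0.1275] [0.5177 0.0358 0.1392]
side -0.055 -0.02 [0.1066, 0.1073, 0.1062, 0.1067, 0.1064, 0.1071, 0.1089, 0.1099, 0.1102, 0.111]
side -0.02 0.005 [0, 0, 0, 0, 0.1071, 0.1082, 0.1081, 0.1093, 0.1107, 0.11]
knob? 13 [0.5015 0.0211 0.1332] [0.4972 0.0163 0.1304] [0.5063 0.0253 0.1374]
wrist -0.055 -0.02 [0.1109, 0.1074, 0.1062, 0.1062, 0.107, 0.1079, 0.1089, 0.1099, 0.1108, 0.1104]
wrist -0.02 0.005 [0.1063, 0.1073, 0.1059, 0.106, 0.107, 0.108, 0.1089, 0.1099, 0.1107, 0.1106]
knob? 1600 [0.5095 0.0208 0.1333] [0.4961 0.0096 0.127 ] [0.5156 0.0371 0.14  ]
[ 0.5041 -0.0036  0.0649] [[-0.4, 9.3, 3.7], [0.2, 9.1, 3.7], [0.5, 8.4, 3.9], [0.3, 9.3, 3.2]] 9.875
```

View pics/wrist8z.png

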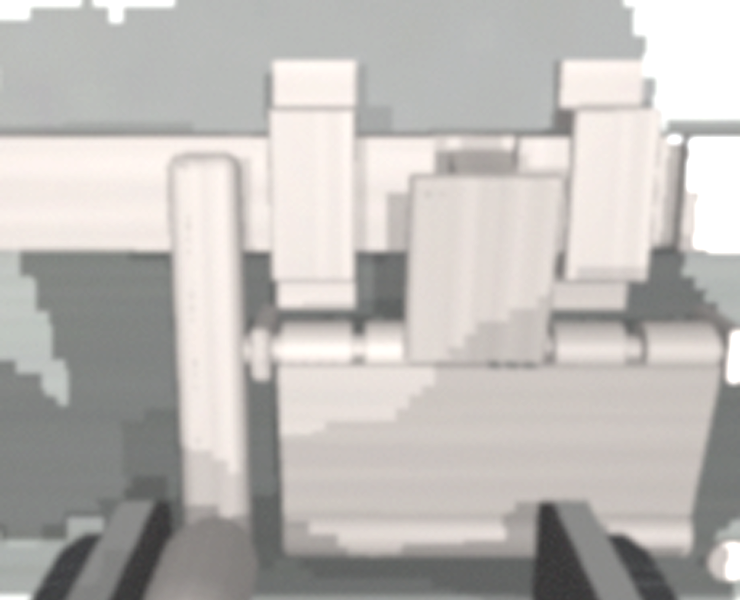

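>>> {"method": "step_arm", "body": {
  "plan": [
    [0,-0.07,0,0,0,0],
    [0,-0.06,0,0,0,0],
    [-0.1,0,0,0,0,0],
    [-0.2,0,0,0,0,0],
    [-0.3,0,0,0,0,0],
    [-0.6,0,0,0,0,0],
    [-0.8,0,0,0,0,0],
    [0,0,0,0,0,0]
  ]
}}

```text
t: 10.88
eef_pos: [0.504, -0.0011, 0.147]
tool_rot: [-0.0, 0.709, -0.0, -0.706]
contact_force: [0.1, 0.2, 0.2]
gripper_width: 0.648
```

```bash
python3 lip.py 9
```

```text
scene -0.055 -0.02 [0.0965, 0.1136, 0.1129, 0.1119, 0.1108, 0.1107, 0.1111, 0.1107, 0.1101, 0.1103]
scene -0.02 0.005 [0, 0.1143, 0.1125, 0.1137, 0.1118, 0.1117, 0.1114, 0.1113, 0.1114, 0.1101]
knob? 21 [0.5104 0.0161 0.1324] [0.5039 0.0087 0.127 ] [0.5172 0.0223 0.1376]
side -0.055 -0.02 [0.0956, 0.1143, 0.114, 0.1116, 0.1118, 0.1117, 0.1113, 0.1117, 0.1115, 0.1106]
side -0.02 0.005 [0.1134, 0.1148, 0.1143, 0.1115, 0.112, 0.1113, 0.1116, 0.1115, 0.1115, 0.1107]
knob? 45 [0.5074 0.0128 0.1322] [0.5015 0.0057 0.1272] [0.5137 0.0197 0.1366]
wrist -0.055 -0.02 [0.1139, 0.1151, 0.1136, 0.1118, 0.1118, 0.1115, 0.1115, 0.1114, 0.1114, 0.1107]
wrist -0.02 0.005 [0.1137, 0.115, 0.1134, 0.1118, 0.1119, 0.1116, 0.1118, 0.1114, 0.1115, 0.1108]
knob? 351 [0.5081 0.0162 0.1331] [0.5004 0.0096 0.1272] [0.514  0.0236 0.1362]
[ 0.504  -0.0011  0.147 ] [[0.1, 0.2, 0.2], [-0.2, -0.5, -0.9], [-0.4, -0.1, -1.0], [0.8, -0.9, -0.2]] 11.025
```

View pics/wrist9z.png

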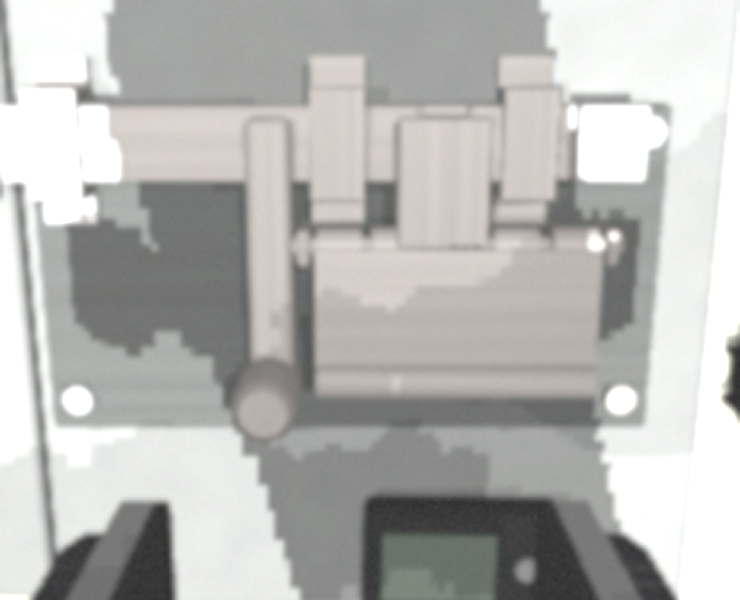

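View pics/scene9z.png

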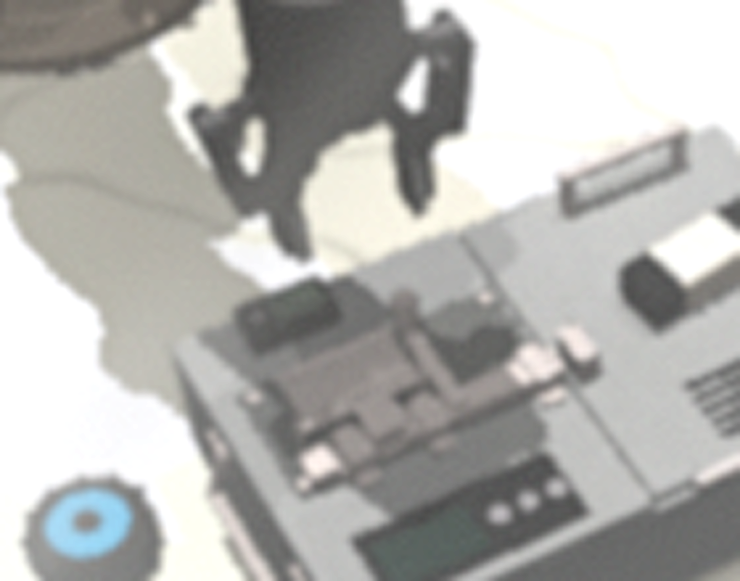

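```bash
python3 - <<'E'
from h import *
z=np.load("pics/w1.npz");W=cloud((z['K'],z['R'],z['t']),np.load("pics/w1_d.npy"))
print([round(float(np.median(W[(abs(W[...,0]-x)<.002)&(W[...,1]>-.055)&(W[...,1]<-.02)&(W[...,2]>.095)&(W[...,2]<.12)][:,2])),4) for x in np.arange(.502,.54,.004)])
c=cam("side");p,d=bot.read_camera("side");a=cv2.imread("pics/side0.png");b=p[:,:,::-1]
D=cv2.absdiff(a,b).max(2);cv2.imwrite("pics/diff.png",np.hstack([b[150:400,170:370],cv2.cvtColor(np.minimum(D*3,255)[150:400,170:370],cv2.COLOR_GRAY2BGR)]).repeat(2,0).repeat(2,1)[:600])
E
```

```text
[0.1127, 0.115, 0.1134, 0.112, 0.1116, 0.1117, 0.1115, 0.1115, 0.1114, 0.1107]
```

View pics/diff.png

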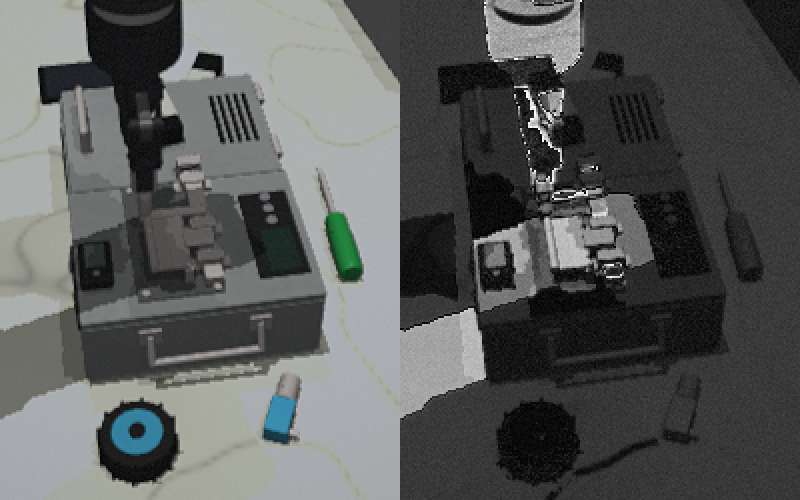

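The catch profile matches its rest profile within about 0.2 mm over the lip and plate. The difference picture shows only the bolt, the arm and shadows changed.

```bash
python3 -c "
from station import bot
o=bot.get_obs();print(o['t'],o['contact_force']);print(bot.hand_in())"
```

```text
11.075 [-0.33934307 -0.08583156  0.27811301]
the job is handed in; nothing more can be done
None
```

The bolt is drawn and locked by the catch, and I handed the job in at about 11.1 s of the 38 s.

**What I did:** I set the fingers about 57 mm apart. One tip pressed the catch's lip down about 7.5 mm and held it there while the other pushed the knob towards the catch. I then backed off about 2.5 mm along the bolt and lifted straight clear.

**Last checks:**
- **Bolt:** the knob moved about 23.7 mm of the 24 mm (wrist depth, good to 1–2 mm). At the end it stopped moving and the push force rose from 6 N to 9 N, so I take it to be at the end stop. It was still there after release.
- **Catch:** the lip top is back at 0.115 m and the catch plate is level. The whole profile matches the one before pressing, except one noisy point at the lip's outer edge.
- **Surroundings:** comparing side camera pictures from before and after shows only the bolt, arm and shadows changed. The arm hides part of the lid and its pack in that view. The fingers are clear, with contact force near zero.

**Disagreement:** all three cameras showed the fingertips about 41 mm behind the reported TCP. The description puts them only about 4.5 mm behind at that opening. Contact with the lip agreed with the cameras, so I worked from the measured tips and approached in small steps with force checks.

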